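Clamp a drawer runner under the ring of a threaded stud, by feel

ROBOT

A 7-joint arm with a two-finger parallel gripper is mounted at the origin on the work surface. World frame = base frame: x ahead of the robot, y to its left, z up, the work surface at z = 0. Lengths are in m, angles in rad, forces in N, time in s.
With the tool pointing down it reaches from about 0.4 to 0.85 m from the base axis. Payload 10.4 kg.
Tool frame: the origin (TCP) lies at the very end of the fingers, on their centre line; the grasp point (between the pads) lies r.tcp_to_grasp behind it (r.tcp_to_grasp is the distance from the TCP to the grasp point, in m); z points along the fingers, y is the line along which they close (so a half turn about z gives the same grasp; the last joint's range is limited). The gripper opens to 87 mm and grips with 3 to 60 N. Pads are 19 mm wide; open, the fingers measure 117 mm over their backs; the gripper's body (75 mm by 190 mm) begins 51 mm behind the grasp point.
Start: joints at [1.14, 0.332, -0.065, 1.46, 0.022, 1.35, -0.088], TCP at [0.248, -0.574, 0.223] pointing down, gripper open.
Joint ranges: [-2.6, 2.6], [-0.5, 2.12], [-1.47, 1.34], [0.16, 2.42], [-1.27, 4.41], [0.06, 2.06], [-2.6, 2.6]. Speed limits (rad/s): [2.22, 2.22, 2.79, 2.79, 3.14, 3.14, 3.14].

INTERFACE

Orientations are given as a unit quaternion [x, y, z, w].
In Python, from bench import monitor, cams, ticket, r gives the robot as it stands.
- The arm moves only by the shell command python3 -m crank 'ROWS' [OPENING] [FORCE]. ROWS is a JSON object whose one key "steps" holds a list of rows, each a list of 2 entries, a list of its own where there are three numbers: the shift along the world's x, y, z in units of 25 mm (1.0 is 25 mm), then the turn, a rotation vector about the world's x, y, z in units of 5 degrees (1.0 is 5 degrees). In form: {"steps": [[[x, y, z], [ax, ay, az]], ...]}. A call has 1 to 10 rows; each row shifts and turns the commanded pose from where the row before left it; what a row does not reach is not made up. A row lasts 1/12 s, in which the tool goes at most 41.7 mm and 7.16 degrees, less where a joint would pass 70% of its speed; a pose out of reach is approached as far as the arm can. A call is refused whole if a number of a shift passes 1 or a number of a turn 1, either way. A call with a gripper value outside its range is refused whole. OPENING is the finger opening in mm, from 0 to 87, set as the call begins (- or left out, the last holds). The fingers move at their own pace and stop on an object; FORCE is the grip in N (left out, the last holds). Time passes only in rows, so rows that do not move let the fingers close. It gives the time, the measured TCP pose, the force, the opening and the grip force at its end, in the units of the state.
- monitor.read_state(): the state, without advancing time (a new reading comes with each control period).
- cams.camera(name): name is "scene" or "top"; returns a dict with "pixels" (480x640x3 uint8, blue, green, red), "z_map" (480x640 float32, m along the optical axis (not along the pixel's ray), 0 where there is no reading), "vfov" (degrees; the focal length in pixels is half the picture's height over the tangent of half this angle, whatever the lens; pixels are square), "cx", "cy" (the principal point, pixels), "k1" (the pictures are not rectified: a ray, as slopes to the right and down, at radius r is drawn at 1 + k1 r^2 times it, then the intrinsics apply), "T" (4x4, takes a point from camera to world coordinates). Camera axes: x right, y up, looking along -z (the intrinsics and any distortion apply to the point x, -y, -z); pixel columns grow to the right and rows downward; lengths in m; the calibration is good to about 2 mm. A picture is of the moment at which its call begins.
- ticket.close_job(): hands the job in; it is judged then, once.
The state is a dict: "time": time; "joint_positions": joint angles; "joint_vel": joint speeds; "joint_torque": joint torques, N m; "ee_pos": TCP position; "eef_rot": TCP orientation; "ft_force": force on the tool from outside, world axes, zero at the start; "torque": the same for the moment, N m; "width": finger opening in m; "grip_force": force on a finger pad.
Only numpy, scipy, OpenCV 4.12 (cv2) and the standard library are available. Lean on these libraries where they do the work, as an engineer would, in place of code of your own. Each camera call takes 0.05 s, during which the arm holds its last target. There are 200 camera calls.

TASK

Slide the white drawer runner with the forked end along the blue clamp bed until its fork is fully home round the threaded stud under the brass ring, without ramming it, and let it lie flat on the bed. Then screw the ring down clockwise until you feel it begin to stiffen on the runner, count one further eighth of a turn from that point so that the runner is nipped but not crushed, and let go. Leave the other things on the table where they are.

Things in the scene. Friction and masses are not known exactly. Their poses are not given: they have to be found in the camera images.
- runner: White plastic drawer runner with a FORKED end: loose bar 200 long (x) x 36 wide (y) x 16 thick (z), 120 g. Origin: centre of the underside. The fork is at its +x end: an open slot 16 wide, 21 deep, between two 10 mm prongs (slot bottom at x = +79, prong tips at x = +100). Grey lines and black dots on top are only marks.
- fork_seat (a point): Point on the runner's underside centre line at x = +85. When the runner is home (the 12 mm stud touches the slot's bottom) it lies on the stud's axis. Axes as the runner's.
- clamp: Blue clamp bed fixed to the table. Origin on the table on the stud's axis, z up. Channel along its y: the runner enters from -y towards +y, its own +x along clamp +y. Bed top 24 high, 44 wide, y = -105 to +30. Guide walls 39 apart rise 10 above it, y = -45 to +22, with flared mouth down to y = -61; before that the bed's sides are open, so the runner can be held there across its width.
- stud_foot (a point): Point on the stud's axis level with the bed's top (24 above the table). Axes as the clamp's. A runner at rest on the bed has its top at 40; the collar under the ring (see ring_top) then clears it by at least 3 mm at the start.
- stud: Fixed upright threaded steel stud, 12 in diameter, from 24 to 95 above the table, standing up through the ring. Origin and axes as the clamp. Right-hand thread, 12 mm per turn: the ring moves down when turned clockwise seen from above; over a turn is to be had that way, with light even drag (up to 0.05 N m). The ring stays where it is left and does not unscrew upward.
- ring: Brass knurled clamp ring on the stud, round, 48 in diameter, 24 high. Origin: centre of the ring's underside (collar not counted), about 50 above the table at the start; z up; a red line on its top points along its +x.
- ring_top (a point): Centre of the ring's top, 24 above its origin. Below the ring sticks out a steel thrust collar, 32 in diameter, by 3 to 7.3 mm (differs each time, not reported), rubber-faced, sprung with 7 N/mm, turning with the ring. Where it meets the runner it rubs: the torque then climbs by about 0.13 N m per rad turned. The knurled rim sits on a rubber cushion that gives 1 rad per N m.
- spare_runner: The other white drawer runner, same size but with two plain square ends (no fork). To be left alone. Origin: centre of the underside, x along its length.
- level: Chrome torpedo level with yellow vials, 230 x 22 x 45 high, loose bystander. Origin: centre of the underside.
- hex_key: Dark steel hex key, L-shaped, 90 x 28 and 6 thick, loose bystander. Origin on the table under the middle of its long arm.
- jar: Glass jar with green twist cap, 68 in diameter, 100 high, loose bystander. Origin: centre of the underside.
- screwdriver: Screwdriver with orange handle, lying, about 200 long, loose bystander.
- tape: Yellow tape measure, 65 x 36 x 62 high, loose bystander. Origin: centre of the underside.
There are look-alikes about, which are no part of the job. What is shaped like the runner but green or turquoise is not meant.

How it is judged:
By the outcome, as a careful person would: the job done as asked, in the order asked, and still so for the second after the job is handed in, with the robot touching nothing.
It also fails if it takes over 72 s, if anything falls off the work surface, if the arm or the gripper's body presses on something with over 40 N, if the wrist force passes 120 N, or if a joint passes its speed limit or range.

## Working session

There is one attempt and no reset: what is moved stays moved. The work goes in short steps, Python scripts to look and compute and a shell command to move; the robot and the scene stay as the last step left them, time stands still between calls to the robot, and variables do not carry over. Pictures are saved under pics/ and viewed, at most 10 in all, crops included, and the job is handed in when it is done.

```bash
ls; mkdir -p pics; python3 - <<'E'
from bench import monitor,cams,ticket,r
import cv2,numpy as np
s=monitor.read_state();print(s, r.tcp_to_grasp)
for n in("scene","top"):
    c=cams.camera(n);cv2.imwrite(f"pics/{n}0.png",c["pixels"]);np.savez(f"pics/{n}0.npz",**c)
    print(n,c["vfov"],c["cx"],c["cy"],c["k1"],np.round(c["T"],3).tolist())
E
```

```text
pics
{'time': 0.0, 'joint_positions': array([ 1.14044083,  0.33288998, -0.0646437 ,  1.4609071 ,  0.02158752,
        1.34992573, -0.08850242]), 'joint_vel': array([ 0.00124906,  0.00039013, -0.00095819,  0.00103014,  0.00014212,
       -0.00034771,  0.00064156]), 'joint_torque': array([ 5.26496240e-05, -6.23240876e+01,  2.52098119e-02, -3.89899743e+01,
       -6.11193851e-02,  3.97555938e-02,  1.54220197e-04]), 'ee_pos': array([ 0.2476597 , -0.57342199,  0.22175884]), 'eef_rot': array([ 9.79292428e-01,  2.02449564e-01, -1.80573236e-04, -6.94724384e-04]), 'ft_force': array([-0.30341098,  0.24157538, -0.6291059 ]), 'torque': array([ 0.02518087, -0.01674257, -0.00576828]), 'grip_force': 0.0, 'width': 0.08694430625003659} 0.0187
scene 54.13552349230635 320.8401282078665 239.5608026095634 0.03488059168447473 [[-0.751, -0.448, 0.485, 1.014], [0.66, -0.529, 0.533, 0.492], [0.017, 0.721, 0.693, 0.825], [0.0, 0.0, 0.0, 1.0]]
top 56.613546122818335 319.5413261376473 245.29307157019224 -0.10188174316386703 [[0.007, 0.985, -0.171, 0.309], [-1.0, 0.009, 0.011, -0.065], [0.013, 0.17, 0.985, 1.297], [0.0, 0.0, 0.0, 1.0]]
```

View pics/scene0.png

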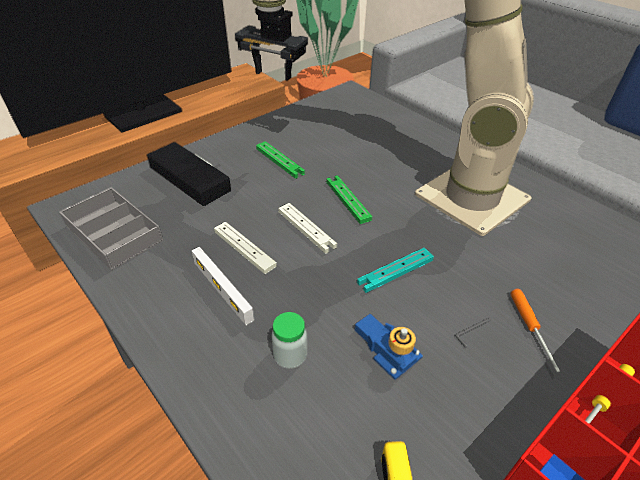

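View pics/top0.png

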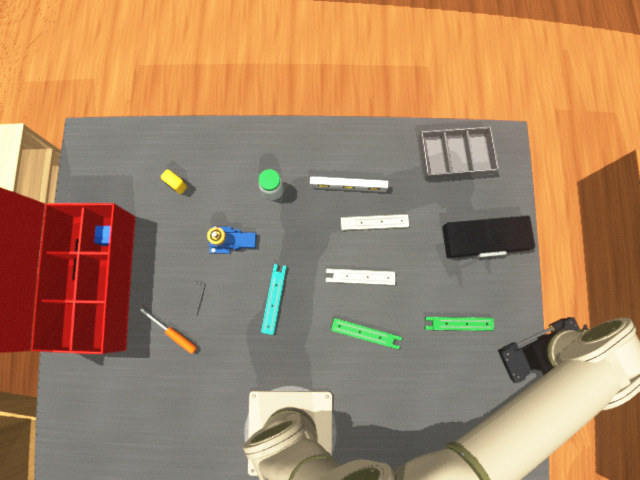

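The top view shows the forked white runner at about (360,277), with its fork to the left at (327,276). The plain runner is at (375,222), and the clamp ring is at (216,236) with its bed running right to (256,240). The turquoise and green ones are decoys.

```bash
cat > h.py <<'E'
import numpy as np,cv2
def K(c):
    f=240/np.tan(np.radians(c["vfov"])/2); return np.array([[f,0,c["cx"]],[0,f,c["cy"]],[0,0,1.]])
def rays(c,px):
    d=np.array([c["k1"],0,0,0,0],float)
    n=cv2.undistortPoints(np.asarray(px,float).reshape(-1,1,2),K(c),d).reshape(-1,2)
    v=np.c_[n[:,0],-n[:,1],-np.ones(len(n))]
    return np.asarray(c["T"])[:3,3],v@np.asarray(c["T"])[:3,:3].T
def plane(c,px,z):
    o,v=rays(c,px); return o+v*((z-o[2])/v[:,2])[:,None]
def proj(c,P):
    T=np.linalg.inv(c["T"]); p=np.asarray(P,float)@T[:3,:3].T+T[:3,3]
    p=p*[1,-1,-1]
    return cv2.projectPoints(p,np.zeros(3),np.zeros(3),K(c),np.array([c["k1"],0,0,0,0],float))[0].reshape(-1,2)
def cloud(c):
    v,u=np.mgrid[:480,:640]; o,d=rays(c,np.c_[u.ravel(),v.ravel()])
    return (o+d*c["z_map"].reshape(-1,1)).reshape(480,640,3)
E
python3 - <<'E'
from h import *
for n in("scene","top"):
    c=dict(np.load(f"pics/{n}0.npz")); P=cloud(c); hsv=cv2.cvtColor(c["pixels"],cv2.COLOR_BGR2HSV)
    H,S,V=hsv[...,0].astype(int),hsv[...,1],hsv[...,2]
    inb=lambda x0,x1,y0,y1,z0,z1:(P[...,0]>x0)&(P[...,0]<x1)&(P[...,1]>y0)&(P[...,1]<y1)&(P[...,2]>z0)&(P[...,2]<z1)
    w=(S<50)&(V>120)&inb(.2,.75,-.5,.1,.011,.025)
    k,lab,st,ce=cv2.connectedComponentsWithStats(w.astype(np.uint8))
    for i in range(1,k):
        if st[i,4]<150: continue
        q=np.argwhere(lab==i)[:,::-1]; X=plane(c,q,.016)[:,:2]
        rc=cv2.minAreaRect((X*1000).astype(np.float32)); print(n,"white",ce[i],st[i,4],rc, np.median(P[lab==i][:,2]))
    b=(H>100)&(H<125)&(S>120)&inb(.3,.7,-.1,.3,-.01,.12)
    z=P[b]; print(n,"blue",z.min(0),z.max(0),np.median(z,0))
    for z0,z1 in((.019,.029),(.030,.039)):
        m=b&(P[...,2]>z0)&(P[...,2]<z1); q=np.argwhere(m)[:,::-1]; X=plane(c,q,.024 if z0<.02 else .034)
        print(z0,cv2.minAreaRect((X[:,:2]*1000).astype(np.float32)),len(q))
    y=(H>12)&(H<32)&(S>90)&inb(.35,.65,.0,.25,.064,.09); q=np.argwhere(y)[:,::-1]
    X=plane(c,q,.074); print("ring",cv2.minEnclosingCircle((X[:,:2]*1000).astype(np.float32)),np.median(P[y],0),len(q))
    s=inb(.35,.65,.0,.25,.083,.12); print("stud",s.sum(),np.median(P[s],0) if s.any() else 0, P[s].max(0) if s.any() else 0)
    u,v=proj(c,X.mean(0))[0].astype(int)
    cr=c["pixels"][max(v-50,0):v+50,max(u-60,0):u+75]; cv2.imwrite(f"pics/cr_{n}.png",cv2.resize(cr,None,fx=5,fy=5,interpolation=cv2.INTER_CUBIC)); print(u-60,v-50)
E
```

```text
scene white [306.41397154 225.84605433] 773 ((443.44415283203125, -195.73435974121094), (203.16848754882812, 40.61360168457031), 87.73159790039062) 0.01665456670672194
scene white [244.95103373 246.22306855] 919 ((605.7542114257812, -238.55960083007812), (39.90599060058594, 204.46966552734375), 3.4048948287963867) 0.016533234568673838
scene blue [ 4.97090929e-01  1.10162258e-01 -1.84535018e-04] [0.58900229 0.2467091  0.07806648] [0.56105669 0.18507705 0.02456003]
0.019 ((551.1016845703125, 178.94227600097656), (137.28549194335938, 57.567047119140625), 88.77323150634766) 917
0.03 ((549.9517211914062, 196.2119140625), (84.6832275390625, 63.41001892089844), 86.72521209716797) 216
ring ((549.8338012695312, 216.42735290527344), 27.86791229248047) [0.55350634 0.22058736 0.07559801] 395
stud 61 [0.54959711 0.21709116 0.09307164] [0.55407823 0.22227943 0.09861893]
342 289
top white [374.77384196 221.89100817] 734 ((601.8851318359375, -242.0060272216797), (37.372371673583984, 201.0237274169922), 3.517551898956299) 0.014577184843046154
top white [361.51025992 276.77701778] 731 ((439.8544006347656, -197.40277099609375), (198.28785705566406, 36.142112731933594), 87.7022705078125) 0.01447270177393234
top blue [ 0.50863334  0.10865412 -0.00244221] [0.58618574 0.24328313 0.03911353] [0.54002479 0.16721202 0.02195203]
0.019 ((546.2188720703125, 174.81097412109375), (132.24717712402344, 59.07820510864258), 85.32167053222656) 427
0.03 ((546.1173706054688, 176.7144012451172), (110.22300720214844, 56.24223327636719), 85.31683349609375) 78
ring ((546.1468505859375, 211.8463897705078), 24.616437911987305) [0.5440454  0.20936687 0.07315998] 200
stud 20 [0.54624615 0.21115775 0.09104301] [0.55239684 0.21677056 0.09746573]
156 185
```

View pics/cr_top.png

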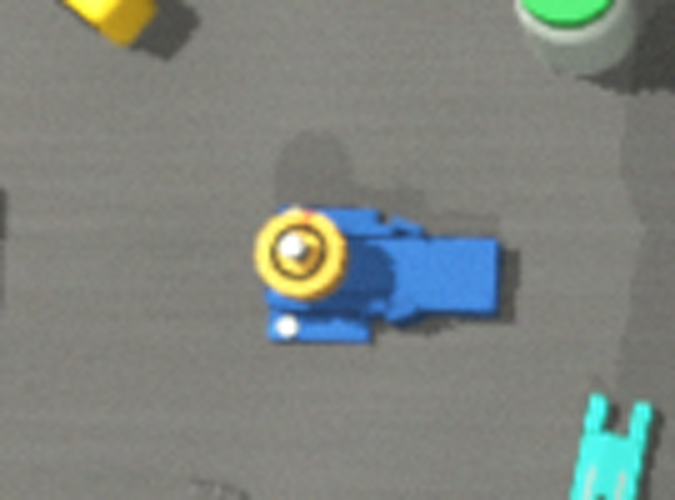

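View pics/cr_scene.png

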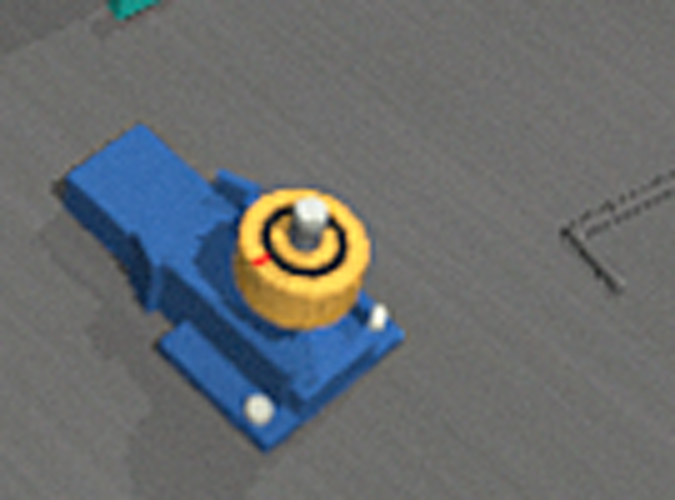

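The top crop confirms that the bed's open end faces right (–y) at about full-image (256,240), with the ring at (216,236). The red line points up (+x). In the scene crop the collar is hidden under the ring.

```bash
python3 - <<'E'
from h import *
for n in("scene","top"):
    c=dict(np.load(f"pics/{n}0.npz")); P=cloud(c); hsv=cv2.cvtColor(c["pixels"],cv2.COLOR_BGR2HSV)
    H,S,V=[hsv[...,i].astype(int) for i in range(3)]
    b=(H>100)&(H<125)&(S>120)&(P[...,0]>.48)&(P[...,0]<.61)&(P[...,1]>.09)&(P[...,1]<.148)&(P[...,2]>.0)
    t=b&(P[...,2]>.019)
    print(n,"V hist",np.percentile(V[b],[5,25,50,75,95]))
    t&=V>np.percentile(V[t],50)-25
    q=np.argwhere(t)[:,::-1]; X=plane(c,q,.024)*1000
    rc=cv2.minAreaRect(X[:,:2].astype(np.float32)); print("bed",rc,len(q),X.min(0),X.max(0))
    # centreline fit by y-bins
    L=[]
    for y in np.arange(112,146,4):
        m=abs(X[:,1]-y)<3
        if m.sum()>5: L.append((y,(X[m,0].min()+X[m,0].max())/2,np.ptp(X[m,0])))
    print(np.round(L,1).tolist())
    g=(H>45)&(H<75)&(S>100)&(P[...,2]>.085)&(P[...,2]<.12); X=plane(c,np.argwhere(g)[:,::-1],.1)
    print("jar",cv2.minEnclosingCircle((X[:,:2]*1000).astype(np.float32)))
    # ring outer top
E
```

```text
scene V hist [ 88. 156. 174. 177. 181.]
bed ((545.251220703125, 129.4808349609375), (37.065711975097656, 41.90384292602539), 88.74779510498047) 294 [524.31721316 110.54769681  24.        ] [566.24218841 147.84923035  24.        ]
[[112.0, 544.9, 40.5], [116.0, 545.0, 40.9], [120.0, 545.4, 40.6], [124.0, 545.6, 40.5], [128.0, 545.2, 41.7], [132.0, 545.3, 41.9], [136.0, 544.8, 40.5], [140.0, 545.2, 40.1], [144.0, 545.4, 40.0]]
jar ((680.0608520507812, -720.6319580078125), 823.2892456054688)
top V hist [122.5 217.5 223.  225.  227. ]
bed ((544.5012817382812, 128.56472778320312), (39.216365814208984, 35.09999084472656), 1.8479132652282715) 167 [525.08212695 110.57961147  24.        ] [563.83363731 146.73789147  24.        ]
[[112.0, 544.6, 38.5], [116.0, 544.6, 38.5], [120.0, 544.5, 38.5], [124.0, 544.5, 38.5], [128.0, 544.5, 38.5], [132.0, 544.4, 38.5], [136.0, 544.4, 38.5], [140.0, 544.4, 38.5], [144.0, 544.3, 38.5]]
jar ((702.6385498046875, 64.44068145751953), 30.923343658447266)
```

```bash
python3 - <<'E'
from h import *
from scipy.ndimage import map_coordinates
for n in("scene","top"):
    c=dict(np.load(f"pics/{n}0.npz")); I=c["pixels"].astype(float); D=I[...,0]-I[...,2]
    # resample rectified top plane z=.024 at 0.5 mm
    xs=np.arange(.505,.592,.0005); 
    def prof(y,z):
        uv=proj(c,np.c_[xs,np.full_like(xs,y),np.full_like(xs,z)]); return map_coordinates(D,[uv[:,1],uv[:,0]],order=1)
    R=[]
    for y in np.arange(.114,.144,.003):
        p=prof(y,.024); t=p[len(p)//2-20:len(p)//2+20].mean()
        g=np.abs(np.gradient(np.convolve(p,np.ones(3)/3,'same')))
        mid=np.searchsorted(xs,.545); 
        lo=xs[:mid][np.where(p[:mid]<t*.75)[0].max()]; hi=xs[mid:][np.where(p[mid:]<t*.75)[0].min()]
        R.append((y,lo,hi))
    R=np.array(R)*1000
    print(n,np.round(R,1).tolist(),"angles",[90-np.degrees(np.arctan(np.polyfit(R[:,0],R[:,i],1)[0])) for i in(1,2)])
E
```

```text
scene [[114.0, 524.0, 567.5], [117.0, 524.0, 567.0], [120.0, 524.0, 567.0], [123.0, 524.0, 567.0], [126.0, 524.5, 567.0], [129.0, 524.5, 567.0], [132.0, 524.5, 567.0], [135.0, 525.0, 567.5], [138.0, 525.0, 567.5], [141.0, 525.0, 567.5]] angles [np.float64(87.39743779750081), np.float64(89.30553971245067)]
top [[114.0, 523.5, 565.0], [117.0, 523.5, 565.0], [120.0, 523.5, 565.0], [123.0, 523.5, 565.0], [126.0, 523.5, 565.0], [129.0, 524.0, 565.0], [132.0, 524.0, 565.0], [135.0, 524.0, 565.0], [138.0, 524.0, 565.0], [141.0, 524.0, 565.0]] angles [np.float64(88.55344431342651), np.float64(90.00000000000041)]
```

```bash
python3 -m crank '{"steps":[[[0.485,0.942,-0.1],[0,0,0.8]],[[0.485,0.942,-0.2],[0,0,0.8]],[[0.485,0.942,-0.2],[0,0,0.8]],[[0.485,0.942,-0.2],[0,0,0.8]],[[0.485,0.942,-0.2],[0,0,0.8]],[[0.485,0.942,-0.2],[0,0,0.8]],[[0.485,0.942,-0.2],[0,0,0.8]],[[0.485,0.942,-0.2],[0,0,0.8]]]}' 60 20
python3 -m crank '{"steps":[[[0.485,0.942,-0.2],[0,0,0.8]],[[0.485,0.942,-0.2],[0,0,0.8]],[[0.485,0.942,-0.2],[0,0,0.8]],[[0.485,0.942,-0.2],[0,0,0.8]],[[0.485,0.942,-0.2],[0,0,0.8]],[[0.485,0.942,-0.2],[0,0,0.8]],[[0.485,0.942,-0.2],[0,0,0.8]],[[0.485,0.942,-0.2],[0,0,0.8]],[[0,0,0],[0,0,0]]]}'
cat >> h.py <<'E'
from scipy.spatial.transform import Rotation as Ro
def st(s=None):
    from bench import monitor
    s=s or monitor.read_state(); R=Ro.from_quat(s["eef_rot"]).as_matrix()
    print("t %.2f"%s["time"],"tcp",np.round(s["ee_pos"]*1000,1),"yaw_y %.1f"%np.degrees(np.arctan2(R[1,1],R[0,1])),"tilt",np.round(R[:2,2],3),"F",np.round(s["ft_force"],2),"M",np.round(s["torque"],3),"w %.1f g %.1f"%(s["width"]*1000,s["grip_force"]),"q",np.round(s["joint_positions"],2))
    return s
E
python3 -c "from h import *;st()"
```

```text
time: 0.77
ee_pos: [0.3451, -0.384, 0.1846]
eef_rot: [0.885, 0.466, -0.0, -0.0]
ft_force: [1.4, -0.7, 0.3]
width: 0.0605
grip_force: 0.0
time: 1.52
ee_pos: [0.4435, -0.1916, 0.1442]
eef_rot: [0.719, 0.695, 0.001, -0.001]
ft_force: [0.0, 1.1, -0.5]
width: 0.0599
grip_force: 0.0
t 1.52 tcp [ 443.5 -191.6  144.2] yaw_y -2.0 tilt [-0.     0.002] F [ 0.03  1.13 -0.49] M [ 0.058 -0.105 -0.059] w 59.9 g 0.0 q [ 0.77  0.12 -0.48  1.9   0.06  1.14  0.23]
```

```bash
python3 -m crank '{"steps":[[[-0.06,-0.2,-0.9],[0,0,0]],[[0,0,-0.9],[0,0,0]],[[0,0,-0.9],[0,0,0]],[[0,0,-0.9],[0,0,0]],[[0,0,-0.9],[0,0,0]],[[0,0,-0.6],[0,0,0]],[[0,0,-0.3],[0,0,0]],[[0,0,0],[0,0,0]],[[0,0,0],[0,0,0]]]}' >/dev/null
python3 - <<'E'
from h import *
from bench import cams
st()
c=cams.camera("scene");cv2.imwrite("pics/a1.png",cv2.resize(c["pixels"][150:330,200:440],None,fx=3,fy=3))
E
```

```text
t 2.27 tcp [ 440.5 -202.1   10.4] yaw_y -2.6 tilt [-0.  0.] F [ 0.73  0.09 -0.71] M [-0.039 -0.09   0.015] w 59.9 g 0.0 q [ 0.74  0.3  -0.45  2.02  0.17  0.86  0.15]
```

View pics/a1.png

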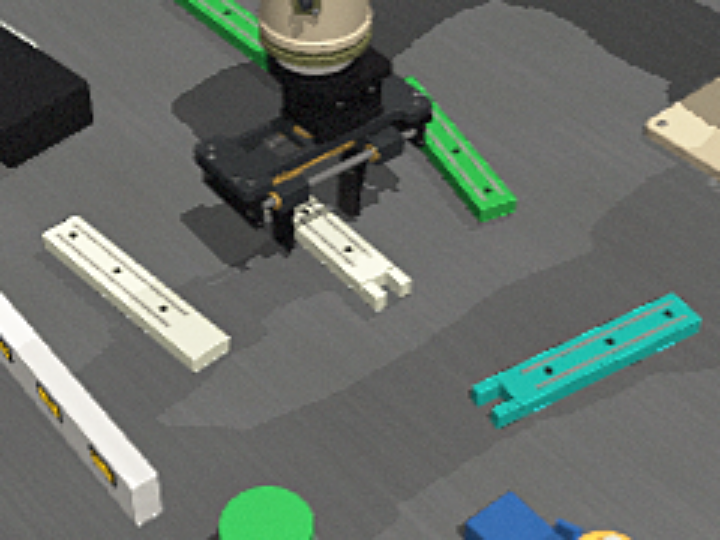

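The fingers straddle the forked runner, seen at crop (345,240). I'll lower 5 mm, then close and lift.

```bash
python3 -m crank '{"steps":[[[0,0,-0.2],[0,0,0]],[[0,0,0],[0,0,0]]]}' >/dev/null
python3 -m crank '{"steps":[[[0,0,0],[0,0,0]],[[0,0,0],[0,0,0]],[[0,0,0],[0,0,0]],[[0,0,0],[0,0,0]],[[0,0,0],[0,0,0]]]}' 25 25 
python3 -c "from h import *;st()"
python3 -m crank '{"steps":[[[0,0,0.2],[0,0,0]],[[0,0,0.6],[0,0,0]],[[0,0,0.8],[0,0,0]],[[0,0,0.8],[0,0,0]],[[0,0,0.6],[0,0,0]],[[0,0,0],[0,0,0]],[[0,0,0],[0,0,0]]]}' >/dev/null
python3 -c "from h import *;st()"
```

```text
time: 2.9
ee_pos: [0.4405, -0.202, 0.0052]
eef_rot: [0.723, 0.691, 0.0, 0.0]
ft_force: [-1.3, 0.2, 0.5]
width: 0.0357
grip_force: 25.0
t 2.90 tcp [ 440.5 -202.     5.2] yaw_y -2.6 tilt [ 0. -0.] F [-1.29  0.21  0.54] M [ 0.003 -0.019 -0.006] w 35.7 g 25.0 q [ 0.74  0.31 -0.45  2.02  0.18  0.85  0.15]
t 3.48 tcp [ 440.7 -202.2   80.5] yaw_y -2.6 tilt [ 0.001 -0.001] F [ 0.1   0.3  -0.55] M [-0.023 -0.057  0.052] w 35.5 g 25.0 q [ 0.77  0.2  -0.47  1.97  0.11  1.    0.21]
```

```bash
python3 -m crank '{"steps":[[[0.2,0.5,0],[0,0,0.18]],[[0.4,0.9,0],[0,0,0]],[[0.4,0.9,0],[0,0,0]],[[0.4,0.9,0],[0,0,0]],[[0.4,0.9,0],[0,0,0]],[[0.4,0.9,0],[0,0,0]],[[0.4,0.9,0],[0,0,0]],[[0.4,0.9,0],[0,0,0]],[[0.4,0.9,0],[0,0,0]],[[0.4,0.9,-0.2],[0,0,0]]]}' >/dev/null
python3 -m crank '{"steps":[[[0.28,0.7,-0.6],[0,0,0]],[[0,0.4,-0.6],[0,0,0]],[[0,0,-0.2],[0,0,0]],[[0,0,0],[0,0,0]],[[0,0,0],[0,0,0]]]}' >/dev/null
python3 - <<'E'
from h import *
from bench import cams
s=st(); z=s["ee_pos"][2]-.0052+.016
ims=[]
for n in("scene","top"):
    c=cams.camera(n); np.savez(f"pics/{n}1.npz",**c)
    hsv=cv2.cvtColor(c["pixels"],cv2.COLOR_BGR2HSV); S,V=hsv[...,1],hsv[...,2]
    P=cloud(c); w=(S<60)&(V>110)&(P[...,0]>.515)&(P[...,0]<.575)&(P[...,1]>.06)&(P[...,1]<.165)&(P[...,2]>z-.006)&(P[...,2]<z+.008)
    X=plane(c,np.argwhere(w)[:,::-1],z)*1000
    L=[(y,np.percentile(X[abs(X[:,1]-y)<3,0],[0,100]).mean(),np.ptp(X[abs(X[:,1]-y)<3,0])) for y in np.arange(70,130,8) if (abs(X[:,1]-y)<3).sum()>4]
    print(n,np.round(L,1).tolist(),"ymax",X[:,1].max())
    u,v=proj(c,[.545,.14,.03])[0].astype(int); ims.append(cv2.resize(c["pixels"][v-50:v+50,u-65:u+65],(650,500),interpolation=cv2.INTER_CUBIC)[:300 if 0 else 500])
cv2.imwrite("pics/b1.png",cv2.resize(np.hstack(ims),(800,308)))
E
```

```text
t 4.73 tcp [541.8  39.9  39.6] yaw_y -1.7 tilt [-0.002 -0.   ] F [ 0.72 -0.23 -0.93] M [-0.029 -0.117  0.025] w 35.8 g 25.0 q [ 0.35  0.4  -0.59  1.84  0.27  0.98 -0.39]
scene [[70.0, 545.3, 39.4], [78.0, 545.8, 39.3], [86.0, 544.9, 39.4], [94.0, 545.5, 38.9], [102.0, 546.0, 38.8], [110.0, 545.2, 38.6], [118.0, 545.7, 38.4], [126.0, 545.6, 36.9]] ymax 146.7744186128276
top [[126.0, 530.8, 8.7]] ymax 142.45963918446085
```

View pics/b1.png

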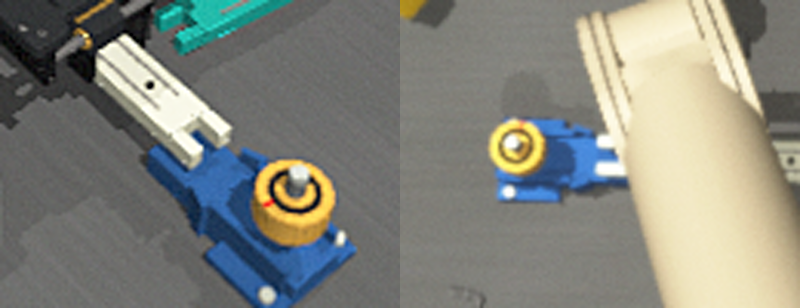

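The scene view shows the fork centred on the bed just short of the mouth. Lowering it now.

```bash
python3 -m crank '{"steps":[[[0,0,-0.2],[0,0,0]],[[0,0,-0.16],[0,0,0]],[[0,0,0],[0,0,0]],[[0,0,0],[0,0,0]]]}' >/dev/null;python3 -c "from h import *;st()"
python3 -m crank '{"steps":[[[0,0,-0.04],[0,0,0]],[[0,0,0],[0,0,0]],[[0,0,0],[0,0,0]]]}' >/dev/null;python3 -c "from h import *;st()"
python3 -m crank '{"steps":[[[0,0,-0.03],[0,0,0]],[[0,0,0],[0,0,0]],[[0,0,0],[0,0,0]]]}' >/dev/null;python3 -c "from h import *;st()"
```

```text
t 5.17 tcp [542.2  40.3  30.9] yaw_y -1.8 tilt [-0. -0.] F [ 0.17 -0.61 -1.1 ] M [-0.004  0.001 -0.001] w 35.2 g 25.0 q [ 0.34  0.41 -0.59  1.85  0.28  0.96 -0.4 ]
t 5.42 tcp [542.4  40.5  30.1] yaw_y -1.7 tilt [0. 0.] F [-0.08 -0.07 -1.46] M [-0.002 -0.049  0.003] w 35.5 g 25.0 q [ 0.34  0.41 -0.59  1.85  0.28  0.96 -0.4 ]
t 5.67 tcp [542.4  40.6  29.3] yaw_y -1.7 tilt [0. 0.] F [-0.09 -0.66 -1.02] M [ 0.031 -0.099  0.015] w 35.8 g 25.0 q [ 0.34  0.42 -0.59  1.85  0.28  0.96 -0.4 ]
```

```bash
python3 -m crank '{"steps":[[[0.006,0.2,0],[0,0,0]],[[0.006,0.2,0],[0,0,0]],[[0.006,0.2,0],[0,0,0]],[[0.006,0.2,0],[0,0,0]],[[0.006,0.2,0],[0,0,0]],[[0.006,0.2,0],[0,0,0]],[[0,0,0],[0,0,0]]]}' >/dev/null;python3 -c "from h import *;st()"
python3 -m crank '{"steps":[[[0.006,0.2,0],[0,0,0]],[[0.006,0.2,0],[0,0,0]],[[0.006,0.2,0],[0,0,0]],[[0.006,0.2,0],[0,0,0]],[[0.006,0.2,0],[0,0,0]],[[0.006,0.2,0],[0,0,0]],[[0,0,0],[0,0,0]]]}' >/dev/null;python3 -c "from h import *;st()"
```

```text
t 6.25 tcp [543.2  72.2  29.4] yaw_y -1.6 tilt [0.    0.001] F [ 0.23  0.75 -1.87] M [ 0.025 -0.06   0.043] w 35.8 g 25.0 q [ 0.29  0.43 -0.6   1.84  0.29  0.96 -0.46]
t 6.83 tcp [544.1 102.1  29.4] yaw_y -1.7 tilt [0.    0.001] F [ 0.04  0.72 -1.46] M [-0.045 -0.087 -0.037] w 35.9 g 25.0 q [ 0.24  0.44 -0.6   1.82  0.3   0.97 -0.52]
```

```bash
cat > chk.py <<'E'
from h import *
import sys
s=st(); sys.exit(1 if abs(s["ft_force"][1])>5 or abs(s["ft_force"][0])>8 else 0)
E
python3 -m crank '{"steps":[[[0.003,0.1,0],[0,0,0]],[[0.003,0.1,0],[0,0,0]],[[0.003,0.1,0],[0,0,0]],[[0.003,0.1,0],[0,0,0]],[[0.003,0.1,0],[0,0,0]],[[0,0,0],[0,0,0]]]}' >/dev/null;python3 chk.py &&
python3 -m crank '{"steps":[[[0.003,0.04,0],[0,0,0]],[[0,0.04,0],[0,0,0]],[[0,0,0],[0,0,0]]]}' >/dev/null&&python3 chk.py &&
python3 -m crank '{"steps":[[[0.003,0.04,0],[0,0,0]],[[0,0.04,0],[0,0,0]],[[0,0,0],[0,0,0]]]}' >/dev/null&&python3 chk.py &&
python3 -m crank '{"steps":[[[0.003,0.04,0],[0,0,0]],[[0,0.04,0],[0,0,0]],[[0,0,0],[0,0,0]]]}' >/dev/null&&python3 chk.py &&
python3 -m crank '{"steps":[[[0,0.03,0],[0,0,0]],[[0,0.03,0],[0,0,0]],[[0,0,0],[0,0,0]]]}' >/dev/null&&python3 chk.py &&
python3 -m crank '{"steps":[[[0,0.03,0],[0,0,0]],[[0,0.03,0],[0,0,0]],[[0,0,0],[0,0,0]]]}' >/dev/null&&python3 chk.py &&
python3 -m crank '{"steps":[[[0,0.03,0],[0,0,0]],[[0,0.03,0],[0,0,0]],[[0,0,0],[0,0,0]]]}' >/dev/null&&python3 chk.py &&
python3 -m crank '{"steps":[[[0,0.03,0],[0,0,0]],[[0,0.03,0],[0,0,0]],[[0,0,0],[0,0,0]]]}' >/dev/null&&python3 chk.py
```

```text
t 7.33 tcp [544.5 113.7  29.3] yaw_y -1.7 tilt [0. 0.] F [-0.25  0.37 -0.77] M [ 0.002 -0.059 -0.007] w 35.6 g 25.0 q [ 0.22  0.45 -0.6   1.82  0.3   0.97 -0.54]
t 7.58 tcp [544.6 115.2  29.3] yaw_y -1.7 tilt [0. 0.] F [-0.4   0.27 -1.25] M [-0.021 -0.055  0.001] w 36.0 g 25.0 q [ 0.21  0.45 -0.6   1.82  0.3   0.97 -0.55]
t 7.83 tcp [544.7 117.3  29.4] yaw_y -1.7 tilt [0. 0.] F [-0.51  0.15 -2.71] M [ 0.029 -0.126 -0.006] w 35.9 g 25.0 q [ 0.21  0.45 -0.6   1.81  0.3   0.97 -0.55]
t 8.08 tcp [544.8 119.3  29.4] yaw_y -1.7 tilt [0. 0.] F [ 0.85 -0.07 -0.97] M [-0.003 -0.078 -0.021] w 35.6 g 25.0 q [ 0.21  0.45 -0.6   1.81  0.3   0.97 -0.55]
t 8.33 tcp [544.8 120.8  29.3] yaw_y -1.7 tilt [0. 0.] F [-0.97 -0.74 -0.97] M [-0.04  -0.067 -0.039] w 35.4 g 25.0 q [ 0.21  0.45 -0.61  1.81  0.3   0.97 -0.56]
t 8.58 tcp [544.8 122.3  29.3] yaw_y -1.7 tilt [0. 0.] F [ 0.74  1.01 -0.6 ] M [ 0.02  -0.127 -0.   ] w 36.0 g 25.0 q [ 0.2   0.45 -0.61  1.81  0.3   0.97 -0.56]
t 8.83 tcp [544.8 123.8  29.3] yaw_y -1.7 tilt [0. 0.] F [ 0.18  0.5  -1.06] M [-0.002 -0.125 -0.043] w 36.1 g 25.0 q [ 0.2   0.45 -0.61  1.81  0.3   0.97 -0.56]
t 9.08 tcp [544.8 125.   29.3] yaw_y -1.7 tilt [ 0. -0.] F [ 0.35 -0.77 -0.98] M [-0.065 -0.139  0.025] w 35.5 g 25.0 q [ 0.2   0.45 -0.61  1.81  0.3   0.98 -0.56]
```

```bash
python3 -m crank '{"steps":[[[0,0.03,0],[0,0,0]],[[0,0.03,0],[0,0,0]],[[0,0,0],[0,0,0]]]}' >/dev/null&&python3 chk.py &&
python3 -m crank '{"steps":[[[0,0.03,0],[0,0,0]],[[0,0.03,0],[0,0,0]],[[0,0,0],[0,0,0]]]}' >/dev/null&&python3 chk.py &&
python3 -m crank '{"steps":[[[0,0.03,0],[0,0,0]],[[0,0,0],[0,0,0]],[[0,0,0],[0,0,0]]]}' >/dev/null&&python3 chk.py &&
python3 -m crank '{"steps":[[[0,0.03,0],[0,0,0]],[[0,0,0],[0,0,0]],[[0,0,0],[0,0,0]]]}' >/dev/null&&python3 chk.py &&
python3 -m crank '{"steps":[[[0,0.03,0],[0,0,0]],[[0,0,0],[0,0,0]],[[0,0,0],[0,0,0]]]}' >/dev/null&&python3 chk.py &&
python3 -m crank '{"steps":[[[0,0.03,0],[0,0,0]],[[0,0,0],[0,0,0]],[[0,0,0],[0,0,0]]]}' >/dev/null&&python3 chk.py
python3 - <<'E'
from h import *
from bench import cams
c=cams.camera("scene"); u,v=proj(c,[.545,.17,.03])[0].astype(int)
cv2.imwrite("pics/c1.png",cv2.resize(c["pixels"][v-50:v+50,u-65:u+65],(650,500),interpolation=cv2.INTER_CUBIC))
E
```

```text
t 9.33 tcp [544.8 125.1  29.3] yaw_y -1.8 tilt [-0.    -0.002] F [-0.65 -5.44  1.16] M [-1.204  0.094  0.051] w 35.5 g 25.0 q [ 0.2   0.45 -0.6   1.81  0.31  0.98 -0.57]
```

View pics/c1.png

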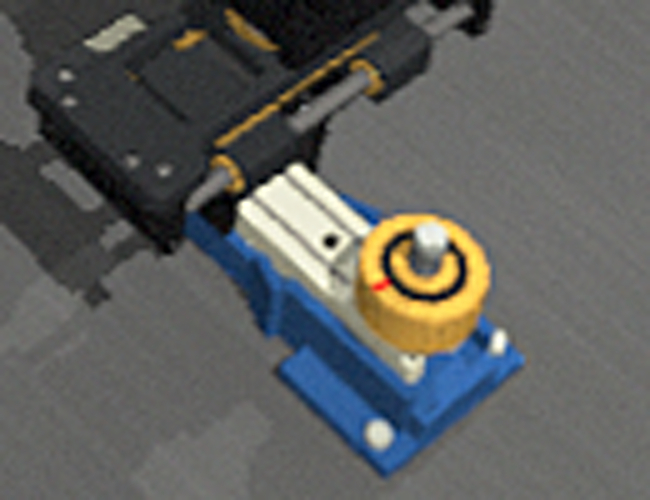

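The picture shows the prongs out past the ring at (410,365) with the runner between the walls, and the –5.4 N reaction marks the touch on the stud. I'll relieve the push slightly, release and rise.

```bash
python3 -m crank '{"steps":[[[0,-0.02,0],[0,0,0]],[[0,0,0],[0,0,0]],[[0,0,0],[0,0,0]]]}' >/dev/null; python3 chk.py
python3 -m crank '{"steps":[[[0,0,0],[0,0,0]],[[0,0,0],[0,0,0]],[[0,0,0],[0,0,0]]]}' 58 25 >/dev/null; python3 chk.py
python3 -m crank '{"steps":[[[0,0,0.2],[0,0,0]],[[0,0,0.6],[0,0,0]],[[0,0,0.9],[0,0,0]],[[0,0,0.9],[0,0,0]],[[0,0,0.9],[0,0,1]],[[0,0.1,0.2],[0,0,1]],[[0,0.3,0],[0,0,1]],[[0,0.3,0],[0,0,1]],[[0,0.3,0],[0,0,1]],[[0,0.3,0],[0,0,1]]]}' 85 >/dev/null
python3 -m crank '{"steps":[[[0,0.4,0],[0,0,1]],[[0,0.4,0],[0,0,1]],[[0,0.4,0],[0,0,1]],[[0,0.4,0],[0,0,1]],[[0,0.4,0],[0,0,1]],[[0,0,0],[0,0,1]],[[0,0,0],[0,0,1]],[[0,0,0],[0,0,1]],[[0,0,0],[0,0,1]],[[0,0,0],[0,0,1]]]}' >/dev/null
python3 -m crank '{"steps":[[[0,0,0],[0,0,1]],[[0,0,0],[0,0,1]],[[0,0,0],[0,0,1]],[[0,0,0],[0,0,1]],[[0,0,0],[0,0,1]],[[0,0,0],[0,0,1]],[[0,0,0],[0,0,1]],[[0,0,0],[0,0,1]],[[0,0,0],[0,0,1]],[[0,0,0],[0,0,1]]]}' >/dev/null; python3 chk.py
```

```text
t 9.63 tcp [544.8 125.1  29.3] yaw_y -1.8 tilt [-0.    -0.001] F [-0.46 -5.25  0.73] M [-1.198  0.057  0.027] w 35.6 g 25.0 q [ 0.2   0.45 -0.61  1.81  0.31  0.98 -0.57]
t 9.88 tcp [544.9 127.   29.6] yaw_y -1.7 tilt [0.001 0.001] F [ 0.57 -0.07  0.23] M [-0.053 -0.123  0.019] w 48.4 g 0.0 q [ 0.2   0.45 -0.61  1.81  0.3   0.97 -0.57]
t 12.38 tcp [544.8 208.9 122.4] yaw_y 128.5 tilt [0. 0.] F [-0.34 -0.06 -0.13] M [ 0.126 -0.139 -0.002] w 85.3 g 0.0 q [ 0.38  0.54 -1.07  1.66  0.5   1.24  1.45]
```

```bash
python3 -m crank '{"steps":[[[0.09,0.22,0],[0,0,-1]],[[0,0,0],[0,0,-1]],[[0,0,0],[0,0,-1]],[[0,0,0],[0,0,-1]],[[0,0,0],[0,0,-1]],[[0,0,0],[0,0,-1]],[[0,0,0],[0,0,-1]],[[0,0,0],[0,0,-1]],[[0,0,-0.5],[0,0,0]],[[0,0,-0.5],[0,0,0]]]}' 85 >/dev/null; python3 chk.py &&
python3 -m crank '{"steps":[[[0,0,-0.5],[0,0,0]],[[0,0,-0.5],[0,0,0]],[[0,0,-0.4],[0,0,0]],[[0,0,-0.3],[0,0,0]],[[0,0,0],[0,0,0]],[[0,0,0],[0,0,0]]]}' >/dev/null; python3 chk.py
python3 -m crank '{"steps":[[[0,0,0],[0,0,0]],[[0,0,0],[0,0,0]],[[0,0,0],[0,0,0]],[[0,0,0],[0,0,0]],[[0,0,0],[0,0,0]],[[0,0,0],[0,0,0]]]}' 40 12 >/dev/null; python3 chk.py
```

```text
t 13.22 tcp [547.5 214.4  96.7] yaw_y 88.4 tilt [0.002 0.   ] F [-0.3   0.55 -0.07] M [ 0.111 -0.117  0.044] w 84.7 g 0.0 q [ 0.26  0.52 -0.91  1.67  0.44  1.17  0.78]
t 13.72 tcp [546.9 214.1  54. ] yaw_y 88.3 tilt [-0.001  0.   ] F [-0.03 -0.61 -0.09] M [ 0.134 -0.149  0.001] w 84.9 g 0.0 q [ 0.24  0.56 -0.88  1.71  0.48  1.1   0.75]
t 14.22 tcp [547.1 214.   54.5] yaw_y 88.3 tilt [0. 0.] F [ 0.24  0.13 -0.3 ] M [ 0.064 -0.109 -0.008] w 53.0 g 0.0 q [ 0.24  0.56 -0.88  1.71  0.48  1.1   0.75]
```

```bash
python3 -m crank '{"steps":[[[0,0,0],[0,0,0]],[[0,0,0],[0,0,0]],[[0,0,0],[0,0,0]],[[0,0,0],[0,0,0]]]}' >/dev/null; python3 chk.py
python3 -m crank '{"steps":[[[0,0,0],[0,0,0]],[[0,0,0],[0,0,0]],[[0,0,0],[0,0,0]],[[0,0,0],[0,0,0]]]}' >/dev/null; python3 chk.py
```

```text
t 14.55 tcp [547.2 213.7  54.4] yaw_y 88.3 tilt [ 0. -0.] F [ 0.08 -2.4   2.48] M [-0.414  0.15   0.039] w 47.7 g 12.0 q [ 0.24  0.56 -0.88  1.71  0.48  1.1   0.75]
t 14.88 tcp [547.1 213.8  54.4] yaw_y 88.3 tilt [ 0. -0.] F [-1.11 -3.49  3.78] M [-0.688  0.1   -0.046] w 47.9 g 12.0 q [ 0.24  0.56 -0.88  1.71  0.48  1.1   0.75]
```

```bash
python3 -m crank '{"steps":[[[0,0,0],[0,0,0]],[[0,0,0],[0,0,0]],[[0,0,0],[0,0,0]],[[0,-0.03,0],[0,0,0]],[[0,0,0],[0,0,0.5]],[[0,0,0],[0,0,1]],[[0,0,0],[0,0,1]],[[0,0,0],[0,0,1]],[[0,0,0],[0,0,1]],[[0,0,0],[0,0,1]]]}' 72 >/dev/null; python3 chk.py
python3 -m crank '{"steps":[[[0,0,0],[0,0,1]],[[0,0,0],[0,0,1]],[[0,0,0],[0,0,1]],[[0,0,0],[0,0,1]],[[0,0,0],[0,0,1]],[[0,0,0],[0,0,1]],[[0,0,0],[0,0,1]],[[0,0,0],[0,0,1]],[[0,0,0],[0,0,1]],[[0,0,0],[0,0,1]]]}' 58 >/dev/null
python3 -m crank '{"steps":[[[0,0,0],[0,0,1]],[[0,0,0],[0,0,0.9]],[[0,0,0],[0,0,0]],[[0,0,0],[0,0,0]]]}' >/dev/null; python3 chk.py
python3 -m crank '{"steps":[[[0,0,0],[0,0,0]],[[0,0,0],[0,0,0]],[[0,0,0],[0,0,0]],[[0,0,0],[0,0,0]],[[0,0,0],[0,0,0]],[[0,0,0],[0,0,0]]]}' 40 12 >/dev/null; python3 chk.py
```

```text
t 15.72 tcp [547.  213.4  54.3] yaw_y 116.0 tilt [-0.  0.] F [ 0.35 -0.5   0.4 ] M [ 0.121 -0.121  0.033] w 72.1 g 0.0 q [ 0.3   0.61 -0.97  1.71  0.55  1.13  1.19]
t 16.88 tcp [547.  213.4  54.2] yaw_y 175.1 tilt [-0.     0.001] F [-0.52  1.01  0.34] M [0.171 0.006 0.009] w 57.9 g 0.0 q [ 0.41  0.72 -1.16  1.7   0.7   1.21  2.13]
t 17.38 tcp [547.4 213.3  54.5] yaw_y 175.2 tilt [0.001 0.   ] F [ 3.05 -0.37  0.31] M [ 0.224 -0.689 -0.011] w 47.3 g 12.0 q [ 0.41  0.72 -1.16  1.7   0.71  1.21  2.13]
```

```bash
cat > meas.py <<'E'
import sys,json
from h import *
from bench import monitor,cams
n=int(sys.argv[1]) if len(sys.argv)>1 else 4
A=[]
for i in range(n):
    if i: cams.camera("scene")
    s=monitor.read_state(); R=Ro.from_quat(s["eef_rot"]).as_matrix()
    A.append([np.degrees(np.arctan2(R[1,1],R[0,1])),s["torque"][2],s["joint_torque"][6],*s["ft_force"],*(s["ee_pos"]*1000),s["joint_positions"][6]])
A=np.array(A); m=A.mean(0)
open("log.jsonl","a").write(json.dumps(A.tolist())+"\n")
print("t %.2f yaw %.2f Mz %.4f sd %.3f j7 %.4f sd %.4f F %s tcp %s q7 %.2f w %.1f g %.0f"%(s["time"],m[0],m[1],A[:,1].std(),m[2],A[:,2].std(),m[3:6].round(1),m[6:9].round(1),m[9],s["width"]*1e3,s["grip_force"]))
E
python3 -m crank '{"steps":[[[0.04,0,0],[0,0,0]],[[0,0,0],[0,0,0]],[[0,0,0],[0,0,0]]]}' 40 25 >/dev/null; python3 meas.py 6
python3 -m crank '{"steps":[[[0,0,-0.007],[0,0,-1]],[[0,0,-0.007],[0,0,-1]],[[0,0,0],[0,0,0]]]}' >/dev/null; python3 meas.py 4
python3 -m crank '{"steps":[[[0,0,-0.007],[0,0,-1]],[[0,0,-0.007],[0,0,-1]],[[0,0,0],[0,0,0]]]}' >/dev/null; python3 meas.py 4
```

```text
t 17.88 yaw 175.28 Mz -0.0019 sd 0.041 j7 0.0007 sd 0.0020 F [-3.8 -1.6  4.8] tcp [547.6 213.3  54.4] q7 2.13 w 47.2 g 25
t 18.28 yaw 165.23 Mz -0.0242 sd 0.028 j7 -0.6864 sd 0.5433 F [-5.  -1.3  4.5] tcp [547.5 213.3  53.9] q7 1.97 w 47.4 g 25
t 18.68 yaw 155.26 Mz -0.0247 sd 0.043 j7 -0.7028 sd 0.6544 F [-5.2 -1.7  5.1] tcp [547.5 213.4  53.6] q7 1.81 w 47.4 g 25
```

```bash
python3 -c "
import json,numpy as np
for l in open('log.jsonl'): A=np.array(json.loads(l)); print(A[:,[0,1,2]].round(3).tolist())"
python3 -m crank '{"steps":[[[0,0,-0.007],[0,0,-1]],[[0,0,-0.007],[0,0,-1]],[[0,0,0],[0,0,0]],[[0,0,0],[0,0,0]],[[0,0,0],[0,0,0]]]}' >/dev/null; python3 meas.py 5
tail -1 log.jsonl
```

```text
[[175.28, 0.068, 0.005], [175.274, -0.026, 0.001], [175.274, -0.05, 0.0], [175.281, 0.024, -0.0], [175.28, 0.01, -0.001], [175.278, -0.039, -0.001]]
[[164.968, -0.016, -1.463], [165.237, 0.018, -0.906], [165.337, -0.042, -0.318], [165.359, -0.056, -0.059]]
[[155.05, 0.009, -1.714], [155.282, -0.01, -0.836], [155.354, 0.001, -0.225], [155.366, -0.099, -0.037]]
t 19.30 yaw 145.37 Mz -0.0492 sd 0.015 j7 0.0216 sd 0.0141 F [-6.1 -1.4  6.3] tcp [547.5 213.4  53.2] q7 1.66 w 47.5 g 25
[[145.36807411107205, -0.060500235595281185, -0.0060359058261383325, -6.169946532483504, -1.2496127540720086, 6.269196296471622, 547.468412279304, 213.40268900207528, 53.23121144363501, 1.6550780826399745], [145.37125643377794, -0.06282478825914772, 0.022901816410012543, -6.2238900023030075, -1.1605531188327944, 6.231320869216094, 547.4632053470524, 213.43129790724666, 53.24167440605494, 1.655130747260437], [145.36848286688524, -0.026732954850350134, 0.029402095824480057, -7.055400928210294, -1.8774421333016882, 7.170695922259558, 547.4565253300435, 213.41044245688641, 53.23313473724521, 1.6551207661036065], [145.3692909003405, -0.060328477268120184, 0.030777775682508945, -5.441233723197815, -1.1433038030696472, 5.397777894385062, 547.4941377625647, 213.40120032068373, 53.25164364845035, 1.6551587061848105], [145.3690546800224, -0.03556910220521534, 0.03105851705186069, -5.679576061894049, -1.5384536191735756, 6.295542373511685, 547.4587787163201, 213.41273075543793, 53.25421228986157, 1.6551123227827162]]
```

```bash
python3 -m crank '{"steps":[[[-0.028,-0.006,0.03],[0,0,-1]],[[0,0,-0.007],[0,0,-1]],[[0,0,0],[0,0,0]],[[0,0,0],[0,0,0]],[[0,0,0],[0,0,0]],[[0,0,0],[0,0,0]]]}' >/dev/null; python3 meas.py 4
python3 -m crank '{"steps":[[[0,0,-0.007],[0,0,-1]],[[0,0,-0.007],[0,0,-1]],[[0,0,0],[0,0,0]],[[0,0,0],[0,0,0]],[[0,0,0],[0,0,0]],[[0,0,0],[0,0,0]]]}' >/dev/null; python3 meas.py 4
python3 -m crank '{"steps":[[[0,0,-0.007],[0,0,-1]],[[0,0,-0.007],[0,0,-1]],[[0,0,0],[0,0,0]],[[0,0,0],[0,0,0]],[[0,0,0],[0,0,0]],[[0,0,0],[0,0,0]]]}' >/dev/null; python3 meas.py 4
python3 -m crank '{"steps":[[[0,0,-0.007],[0,0,-1]],[[0,0,-0.007],[0,0,-1]],[[0,0,0],[0,0,0]],[[0,0,0],[0,0,0]],[[0,0,0],[0,0,0]],[[0,0,0],[0,0,0]]]}' >/dev/null; python3 meas.py 4
```

```text
t 19.95 yaw 135.37 Mz 0.0139 sd 0.029 j7 0.0399 sd 0.0058 F [  2.    3.7 -10.5] tcp [547.2 213.3  53.4] q7 1.50 w 47.3 g 25
t 20.60 yaw 125.47 Mz 0.0151 sd 0.017 j7 -0.0073 sd 0.0015 F [  1.9   5.1 -12.5] tcp [547.2 213.4  53.1] q7 1.34 w 47.3 g 25
t 21.25 yaw 115.58 Mz -0.0239 sd 0.014 j7 -0.0074 sd 0.0014 F [  2.2   4.7 -13. ] tcp [547.2 213.4  52.8] q7 1.18 w 47.4 g 25
t 21.90 yaw 105.65 Mz 0.0141 sd 0.023 j7 -0.0087 sd 0.0013 F [  1.6   5.1 -12.9] tcp [547.1 213.5  52.5] q7 1.03 w 47.3 g 25
```

```bash
python3 -m crank '{"steps":[[[0.004,0.024,-0.022],[0,0,0]],[[0,0,0],[0,0,0]],[[0,0,0],[0,0,0]],[[0,0,0],[0,0,0]]]}' >/dev/null; python3 meas.py 4
python3 -m crank '{"steps":[[[0,0,-0.007],[0,0,-1]],[[0,0,-0.007],[0,0,-1]],[[0,0,0],[0,0,0]],[[0,0,0],[0,0,0]],[[0,0,0],[0,0,0]],[[0,0,0],[0,0,0]]]}' >/dev/null; python3 meas.py 4
python3 -m crank '{"steps":[[[0,0,-0.007],[0,0,-1]],[[0,0,-0.007],[0,0,-1]],[[0,0,0],[0,0,0]],[[0,0,0],[0,0,0]],[[0,0,0],[0,0,0]],[[0,0,0],[0,0,0]]]}' >/dev/null; python3 meas.py 4
tail -1 log.jsonl
```

```text
t 22.38 yaw 105.34 Mz 0.0220 sd 0.037 j7 0.0271 sd 0.0110 F [-1.7  1.2 -5.3] tcp [547.3 213.6  52.3] q7 1.02 w 47.5 g 25
t 23.03 yaw 95.35 Mz -0.0156 sd 0.032 j7 0.0521 sd 0.0045 F [-2.8  0.7 -4.6] tcp [547.3 213.7  51.9] q7 0.86 w 47.1 g 25
t 23.68 yaw 85.35 Mz -0.0219 sd 0.015 j7 0.0457 sd 0.0047 F [-3.6  0.4 -3.2] tcp [547.3 213.7  51.5] q7 0.70 w 47.5 g 25
[[85.39182237858073, -0.016996921563521887, 0.047673824010416865, -3.533577968492001, 0.8735333759679825, -3.5072664992561267, 547.3224534734466, 213.73045189961164, 51.51693441101471, 0.7038467305142919], [85.36188539206874, -0.03563296247377994, 0.051263601053506136, -3.4750869667772752, -0.09749447052178539, -3.633166740792224, 547.3315398160986, 213.69268684082755, 51.50922960791882, 0.7034379121545035], [85.33700373575455, 0.001020215801727429, 0.0456611649133265, -3.513952930402689, 0.43150131717816737, -2.410174715006166, 547.30600855155, 213.7264040551538, 51.510746203316174, 0.7030394672980315], [85.31755605688689, -0.03584767219034447, 0.038286958588287234, -3.8896042991823183, 0.19541148658002594, -3.419579637982227, 547.3148486535491, 213.74120377748042, 51.50425063367788, 0.7027226123163766]]
```

```bash
python3 - <<'E'
from h import *
from bench import cams
c=cams.camera("scene"); u,v=proj(c,[.547,.2,.06])[0].astype(int)
cv2.imwrite("pics/d1.png",cv2.resize(c["pixels"][v-50:v+50,u-65:u+65],(650,500),interpolation=cv2.INTER_CUBIC))
E
```

```text
(no output)
```

View pics/d1.png

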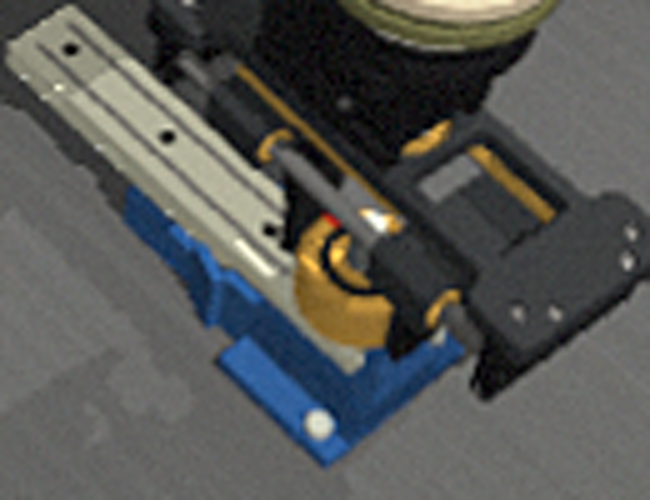

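The picture shows the red line at (330,222), now pointing along –y, so the ring has followed about 90°. The runner is flat and home.

```bash
python3 -m crank '{"steps":[[[-0.01,0,-0.01],[0,0,-1]],[[0,0,-0.007],[0,0,-1]],[[0,0,0],[0,0,0]],[[0,0,0],[0,0,0]],[[0,0,0],[0,0,0]]]}' >/dev/null; python3 meas.py 6
python3 -m crank '{"steps":[[[0,0,-0.007],[0,0,-1]],[[0,0,-0.007],[0,0,-1]],[[0,0,0],[0,0,0]],[[0,0,0],[0,0,0]],[[0,0,0],[0,0,0]]]}' >/dev/null; python3 meas.py 6
python3 -m crank '{"steps":[[[0,0,-0.007],[0,0,-1]],[[0,0,-0.007],[0,0,-1]],[[0,0,0],[0,0,0]],[[0,0,0],[0,0,0]],[[0,0,0],[0,0,0]]]}' >/dev/null; python3 meas.py 6
python3 -m crank '{"steps":[[[0,0,-0.007],[0,0,-1]],[[0,0,-0.007],[0,0,-1]],[[0,0,0],[0,0,0]],[[0,0,0],[0,0,0]],[[0,0,0],[0,0,0]]]}' >/dev/null; python3 meas.py 6
python3 -m crank '{"steps":[[[0,0,-0.007],[0,0,-1]],[[0,0,-0.007],[0,0,-1]],[[0,0,0],[0,0,0]],[[0,0,0],[0,0,0]],[[0,0,0],[0,0,0]]]}' >/dev/null; python3 meas.py 6
```

```text
t 24.40 yaw 75.37 Mz -0.0122 sd 0.028 j7 0.0314 sd 0.0338 F [-2.7  0.8 -3.3] tcp [547.3 213.8  51.2] q7 0.54 w 46.8 g 25
t 25.07 yaw 65.37 Mz -0.0169 sd 0.027 j7 0.0305 sd 0.0337 F [-1.9  1.6 -3.6] tcp [547.3 213.8  50.8] q7 0.38 w 47.5 g 25
t 25.73 yaw 55.37 Mz -0.0418 sd 0.018 j7 0.0313 sd 0.0337 F [-1.1  2.1 -3.2] tcp [547.3 213.9  50.5] q7 0.22 w 47.4 g 25
t 26.40 yaw 45.37 Mz -0.0237 sd 0.012 j7 0.0307 sd 0.0338 F [ 0.2  2.8 -3.3] tcp [547.4 213.9  50.2] q7 0.06 w 47.3 g 25
t 27.07 yaw 35.37 Mz 0.0014 sd 0.027 j7 0.0305 sd 0.0338 F [ 1.8  3.6 -3.2] tcp [547.4 213.9  49.8] q7 -0.10 w 47.3 g 25
```

```bash
python3 -m crank '{"steps":[[[0,0,-0.007],[0,0,-1]],[[0,0,-0.007],[0,0,-1]],[[0,0,0],[0,0,0]],[[0,0,0],[0,0,0]],[[0,0,0],[0,0,0]]]}' >/dev/null; python3 meas.py 6
python3 -m crank '{"steps":[[[0,0,-0.007],[0,0,-1]],[[0,0,-0.007],[0,0,-1]],[[0,0,0],[0,0,0]],[[0,0,0],[0,0,0]],[[0,0,0],[0,0,0]]]}' >/dev/null; python3 meas.py 6
python3 -m crank '{"steps":[[[0,0,-0.007],[0,0,-1]],[[0,0,-0.007],[0,0,-1]],[[0,0,0],[0,0,0]],[[0,0,0],[0,0,0]],[[0,0,0],[0,0,0]]]}' >/dev/null; python3 meas.py 6
python3 -m crank '{"steps":[[[0,0,-0.007],[0,0,-1]],[[0,0,-0.007],[0,0,-1]],[[0,0,0],[0,0,0]],[[0,0,0],[0,0,0]],[[0,0,0],[0,0,0]]]}' >/dev/null; python3 meas.py 6
```

```text
t 27.73 yaw 25.43 Mz -0.0081 sd 0.016 j7 0.0308 sd 0.0189 F [ 2.7  4.5 -3.1] tcp [547.4 213.9  49.5] q7 -0.26 w 47.3 g 25
t 28.40 yaw 15.53 Mz -0.0109 sd 0.015 j7 0.0038 sd 0.0159 F [ 3.1  4.7 -2.9] tcp [547.5 213.9  49.1] q7 -0.42 w 47.2 g 25
t 29.07 yaw 5.61 Mz -0.0009 sd 0.022 j7 0.0048 sd 0.0150 F [ 3.2  4.8 -2.7] tcp [547.5 213.9  48.8] q7 -0.58 w 47.2 g 25
t 29.73 yaw -4.35 Mz -0.0252 sd 0.010 j7 0.0054 sd 0.0145 F [ 3.5  4.4 -2.6] tcp [547.6 213.9  48.5] q7 -0.74 w 47.5 g 25
```

```bash
python3 -m crank '{"steps":[[[0.016,0.02,-0.012],[0,0,-1]],[[0,0,-0.007],[0,0,-1]],[[0,0,0],[0,0,0]],[[0,0,0],[0,0,0]],[[0,0,0],[0,0,0]]]}' >/dev/null; python3 meas.py 6
python3 -m crank '{"steps":[[[0,0,-0.007],[0,0,-1]],[[0,0,-0.007],[0,0,-1]],[[0,0,0],[0,0,0]],[[0,0,0],[0,0,0]],[[0,0,0],[0,0,0]]]}' >/dev/null; python3 meas.py 6
python3 -m crank '{"steps":[[[0,0,-0.007],[0,0,-1]],[[0,0,-0.007],[0,0,-1]],[[0,0,0],[0,0,0]],[[0,0,0],[0,0,0]],[[0,0,0],[0,0,0]]]}' >/dev/null; python3 meas.py 6
```

```text
t 30.40 yaw -14.57 Mz -0.0193 sd 0.020 j7 0.0786 sd 0.0246 F [0.8 0.8 3.1] tcp [547.7 214.   48. ] q7 -0.90 w 47.5 g 25
t 31.07 yaw -24.64 Mz -0.0098 sd 0.019 j7 0.0473 sd 0.0336 F [ 1.  -0.6  4.5] tcp [547.7 214.   47.6] q7 -1.07 w 47.3 g 25
t 31.73 yaw -34.65 Mz -0.0245 sd 0.028 j7 0.0223 sd 0.0142 F [ 1.3 -1.6  5. ] tcp [547.8 214.   47.2] q7 -1.23 w 47.0 g 25
```

```bash
python3 -m crank '{"steps":[[[0,-0.006,0],[0,0,-1]],[[0,0,-0.004],[0,0,-1]],[[0,0,0],[0,0,0]],[[0,0,0],[0,0,0]],[[0,0,0],[0,0,0]]]}' >/dev/null; python3 meas.py 8
python3 -m crank '{"steps":[[[0,0,-0.007],[0,0,-1]],[[0,0,-0.007],[0,0,-1]],[[0,0,0],[0,0,0]],[[0,0,0],[0,0,0]],[[0,0,0],[0,0,0]]]}' >/dev/null; python3 meas.py 8
python3 -c "
import json,numpy as np
for l in list(open('log.jsonl'))[9:]: A=np.array(json.loads(l)); print(A[0,0].round(1),A[:,2].round(3).tolist())"
```

```text
t 32.50 yaw -44.65 Mz -0.0222 sd 0.044 j7 0.0413 sd 0.0279 F [ 3.7 -1.6  2.1] tcp [547.8 213.9  47. ] q7 -1.39 w 47.2 g 25
t 33.27 yaw -54.56 Mz -0.0080 sd 0.028 j7 -0.0097 sd 0.0413 F [ 4.6 -2.2  2.6] tcp [547.8 213.9  46.7] q7 -1.55 w 47.2 g 25
95.4 [0.054, 0.057, 0.052, 0.045]
85.4 [0.048, 0.051, 0.046, 0.038]
75.4 [-0.043, 0.035, 0.055, 0.054, 0.047, 0.04]
65.4 [-0.043, 0.034, 0.054, 0.053, 0.046, 0.039]
55.4 [-0.042, 0.035, 0.055, 0.054, 0.047, 0.04]
45.4 [-0.043, 0.035, 0.054, 0.053, 0.047, 0.039]
35.4 [-0.044, 0.034, 0.054, 0.053, 0.046, 0.039]
25.4 [0.056, 0.057, 0.027, 0.017, 0.014, 0.013]
15.5 [-0.031, 0.003, 0.011, 0.013, 0.013, 0.013]
5.6 [-0.028, 0.004, 0.012, 0.013, 0.014, 0.014]
-4.3 [-0.026, 0.005, 0.012, 0.014, 0.014, 0.014]
-14.4 [0.032, 0.097, 0.105, 0.094, 0.079, 0.065]
-24.6 [-0.026, 0.051, 0.07, 0.07, 0.063, 0.056]
-34.7 [-0.009, 0.024, 0.029, 0.03, 0.03, 0.03]
-44.5 [-0.027, 0.049, 0.067, 0.064, 0.056, 0.048, 0.04, 0.034]
-54.5 [-0.025, -0.003, -0.001, -0.109, 0.04, 0.017, 0.004, 0.0]
```

```bash
cat > red.py <<'E'
from h import *
from bench import cams
def red(c,zt):
    hsv=cv2.cvtColor(c["pixels"],cv2.COLOR_BGR2HSV); H,S,V=[hsv[...,i].astype(int) for i in range(3)]
    u,v=proj(c,[.5475,.2138,zt])[0].astype(int)
    m=((H<7)|(H>174))&(S>140)&(V>90); k=np.zeros_like(m); k[v-16:v+17,u-16:u+17]=1; m&=k.astype(bool)
    q=np.argwhere(m)[:,::-1]
    if len(q)==0: return None
    p=plane(c,q.mean(0)[None],zt)[0]*1000; d=p[:2]-[549.6,216.5] if c["T"][2,3]<1 else p[:2]-[546.2,211.6]
    return len(q),q.mean(0).round(1),d.round(1),np.degrees(np.arctan2(d[1],d[0])).round(0)
if __name__=="__main__":
    for n in("scene","top"):
        print(n,"start",red(dict(np.load(f"pics/{n}0.npz")),.074)); print(n,"now",red(cams.camera(n),.067))
E
python3 red.py
```

```text
scene start (4, array([394.2, 340.2]), array([14.7, -6.8]), np.float64(-25.0))
scene now (4, array([411.8, 342.2]), array([-11.5,  15.2]), np.float64(127.0))
top start None
top now None
```

```bash
python3 -m crank '{"steps":[[[0,0,0],[0,0,0]],[[0,0,0],[0,0,0]],[[0,0,0],[0,0,0]],[[0,0,0],[0,0,1]],[[0,0,0],[0,0,1]],[[0,0,0],[0,0,1]],[[0,0,0],[0,0,1]],[[0,0,0],[0,0,1]],[[0,0,0],[0,0,1]],[[0,0,0],[0,0,1]]]}' 62 >/dev/null; python3 chk.py
python3 -m crank '{"steps":[[[0,0,0],[0,0,1]],[[0,0,0],[0,0,1]],[[0,0,0],[0,0,1]],[[0,0,0],[0,0,1]],[[0,0,0],[0,0,1]],[[0,0,0],[0,0,1]],[[0,0,0],[0,0,1]],[[0,0,0],[0,0,1]],[[0,0,0],[0,0,1]],[[0,0,0],[0,0,1]]]}' >/dev/null
python3 -m crank '{"steps":[[[0,0,0],[0,0,1]],[[0,0,0],[0,0,1]],[[0,0,0],[0,0,1]],[[0,0,0],[0,0,1]],[[0,0,0],[0,0,1]],[[0,0,0],[0,0,1]],[[0,0,0],[0,0,1]],[[0,0,0],[0,0,1]],[[0,0,0],[0,0,1]],[[0,0,0],[0,0,1]]]}' >/dev/null
python3 -m crank '{"steps":[[[0,0,0],[0,0,1]],[[0,0,0],[0,0,1]],[[0,0,0],[0,0,1]],[[0,0,0],[0,0,1]],[[0,0,0],[0,0,0.5]],[[0,0,0],[0,0,0]],[[0,0,0],[0,0,0]],[[0,0,0],[0,0,0]],[[0,0,0],[0,0,0]]]}' >/dev/null; python3 red.py | grep now; python3 meas.py 5
python3 -m crank '{"steps":[[[0,0,0],[0,0,0]],[[0,0,0],[0,0,0]],[[0,0,0],[0,0,0]],[[0,0,0],[0,0,0]],[[0,0,0],[0,0,0]],[[0,0,0],[0,0,0]],[[0,0,0],[0,0,0]],[[0,0,0],[0,0,0]]]}' 40 20 >/dev/null; python3 meas.py 5
```

```text
t 34.20 tcp [546.6 214.4  46.2] yaw_y -19.4 tilt [-0.002 -0.   ] F [ 0.67 -0.62  0.26] M [ 0.041 -0.101 -0.049] w 61.9 g 0.0 q [-0.03  0.46 -0.52  1.73  0.26  1.02 -0.98]
scene now (4, array([411.8, 342.2]), array([-11.5,  15.2]), np.float64(127.0))
top now None
t 36.92 yaw 102.75 Mz -0.0101 sd 0.018 j7 -0.0113 sd 0.0038 F [ 0.2  0.4 -0.1] tcp [547.5 214.1  46.7] q7 0.98 w 62.0 g 0
t 37.78 yaw 102.75 Mz -0.0048 sd 0.012 j7 -0.0005 sd 0.0000 F [-0.  -3.1  1.8] tcp [547.7 213.8  46.7] q7 0.98 w 47.7 g 20
```

```bash
python3 -m crank '{"steps":[[[0,-0.014,-0.005],[0,0,-1]],[[0,0,-0.007],[0,0,-1]],[[0,0,0],[0,0,0]],[[0,0,0],[0,0,0]],[[0,0,0],[0,0,0]],[[0,0,0],[0,0,0]]]}' >/dev/null; python3 meas.py 4
python3 -m crank '{"steps":[[[0,0,-0.007],[0,0,-1]],[[0,0,-0.007],[0,0,-1]],[[0,0,0],[0,0,0]],[[0,0,0],[0,0,0]],[[0,0,0],[0,0,0]],[[0,0,0],[0,0,0]]]}' >/dev/null; python3 meas.py 4
python3 -m crank '{"steps":[[[0,0,-0.007],[0,0,-1]],[[0,0,-0.007],[0,0,-1]],[[0,0,0],[0,0,0]],[[0,0,0],[0,0,0]],[[0,0,0],[0,0,0]],[[0,0,0],[0,0,0]]]}' >/dev/null; python3 meas.py 4
python3 -m crank '{"steps":[[[0,0,-0.007],[0,0,-1]],[[0,0,-0.007],[0,0,-1]],[[0,0,0],[0,0,0]],[[0,0,0],[0,0,0]],[[0,0,0],[0,0,0]],[[0,0,0],[0,0,0]]]}' >/dev/null; python3 meas.py 4
python3 red.py|grep now; tail -4 log.jsonl | python3 -c "
import sys,json,numpy as np
for l in sys.stdin: print(np.array(json.loads(l))[:,2].round(3))"
```

```text
t 38.43 yaw 92.84 Mz 0.0650 sd 0.017 j7 0.0064 sd 0.0040 F [ 0.5 -3.   2.4] tcp [547.7 213.7  46.4] q7 0.82 w 47.6 g 20
t 39.08 yaw 82.84 Mz 0.0361 sd 0.021 j7 -0.0111 sd 0.0046 F [ 0.1 -3.1  4.1] tcp [547.7 213.7  46.1] q7 0.66 w 47.6 g 20
t 39.73 yaw 72.88 Mz 0.0595 sd 0.008 j7 -0.0694 sd 0.0012 F [ 0.3 -2.9  5.7] tcp [547.7 213.7  45.8] q7 0.50 w 47.4 g 20
t 40.38 yaw 62.88 Mz 0.0827 sd 0.028 j7 -0.0928 sd 0.0012 F [-0.1 -3.3  6.5] tcp [547.7 213.7  45.5] q7 0.34 w 47.8 g 20
scene now None
top now None
[0.007 0.012 0.007 0.   ]
[-0.009 -0.006 -0.011 -0.018]
[-0.071 -0.069 -0.069 -0.068]
[-0.095 -0.092 -0.092 -0.092]
```

```bash
python3 meas.py 8
python3 -m crank '{"steps":[[[0,0,-0.011],[0,0,-0.5]],[[0,0,0],[0,0,-0.5]],[[0,0,0],[0,0,0]],[[0,0,0],[0,0,0]],[[0,0,0],[0,0,0]],[[0,0,0],[0,0,0]]]}' >/dev/null; python3 meas.py 10
python3 - <<'E'
import json,numpy as np
L=[np.array(json.loads(l)) for l in open('log.jsonl')]
for A in L[-7:]: print(A[:,2].round(4))
g1=np.concatenate([A[:,1] for A in L[1:-8]]); print("grip1 Mz",g1.mean(),g1.std()/len(g1)**.5,[round(float(np.mean([a for B in L[i:i+4] for a in B[:,1]])),4) for i in range(1,len(L)-11,4)])
E
```

```text
t 40.83 yaw 62.88 Mz 0.0895 sd 0.022 j7 -0.0919 sd 0.0000 F [-1.  -3.6  6.7] tcp [547.7 213.7  45.5] q7 0.34 w 47.8 g 20
t 41.78 yaw 57.89 Mz 0.1433 sd 0.035 j7 -0.1467 sd 0.0004 F [-0.7 -3.5  8.5] tcp [547.7 213.7  45.4] q7 0.26 w 47.6 g 20
[-0.0005 -0.0005 -0.0004 -0.0005 -0.0004]
[0.0069 0.0116 0.0069 0.0002]
[-0.0094 -0.0056 -0.0111 -0.0183]
[-0.0715 -0.069  -0.0685 -0.0684]
[-0.0948 -0.0925 -0.092  -0.0919]
[-0.0919 -0.0919 -0.0919 -0.0918 -0.0919 -0.0919 -0.092  -0.0919]
[-0.148  -0.1469 -0.1466 -0.1465 -0.1465 -0.1466 -0.1465 -0.1465 -0.1465
 -0.1465]
grip1 Mz -0.014105358407430947 0.0026540443061354928 [-0.0227, 0.0068, -0.0162, -0.0181, -0.0141, -0.016]
```

```bash
python3 -m crank '{"steps":[[[0,0,0],[0,0,0]],[[0,0,0],[0,0,0]],[[0,0,0],[0,0,0]],[[0,0,0],[0,0,0]],[[0,0,0],[0,0,0]],[[0,0,0],[0,0,0]]]}' 80 >/dev/null; python3 chk.py
python3 -m crank '{"steps":[[[0,0,0.3],[0,0,0]],[[0,0,0.7],[0,0,0]],[[0,0,0.9],[0,0,0]],[[0,0,0.9],[0,0,0]],[[0,0,0.9],[0,0,0]],[[0,0,0.9],[0,0,0]],[[-0.9,0,0.4],[0,0,0]],[[-0.9,0,0],[0,0,0]],[[-0.9,0,0],[0,0,0]],[[-0.9,0,0],[0,0,0]]]}' >/dev/null; python3 chk.py
python3 - <<'E'
from h import *
from bench import cams
from red import red
ims=[]
for n in("scene","top"):
    c=cams.camera(n); print(red(c,.066)); u,v=proj(c,[.547,.16,.03])[0].astype(int); ims.append(cv2.resize(c["pixels"][v-50:v+50,u-65:u+65],(400,308),interpolation=cv2.INTER_CUBIC))
cv2.imwrite("pics/e1.png",np.hstack(ims))
E
```

```text
t 42.28 tcp [547.4 213.9  44.9] yaw_y 57.8 tilt [-0.  0.] F [ 0.12 -0.18  0.17] M [ 0.072 -0.127 -0.031] w 76.8 g 0.0 q [ 0.16  0.54 -0.77  1.72  0.42  1.06  0.26]
t 43.12 tcp [456.6 214.  170.6] yaw_y 57.8 tilt [0.001 0.   ] F [0.08 0.65 0.51] M [ 0.063 -0.122  0.021] w 79.6 g 0.0 q [ 0.3   0.2  -0.91  1.81  0.17  1.21  0.35]
(3, array([408.3, 346. ]), array([-0.8, 16.1]), np.float64(93.0))
None
```

View pics/e1.png

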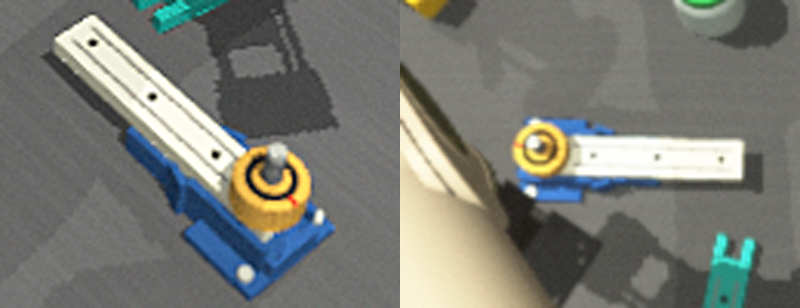

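The scene and top views show the runner flat and home, the ring down on it with the red line at (292,200), and the bystanders undisturbed. The gripper is clear, so I'm handing in.

```bash
python3 -c "
from bench import ticket
print(ticket.close_job())"
```

```text
the job is handed in; nothing more can be done
None
```

I handed the job in with the forked runner home against the stud and flat on the bed. The ring is screwed down an estimated 43–47° past first stiffening (an eighth turn is 45°). The onset was inferred from noisy torque readings, so that angle is not exact. The gripper has let go, and the last pictures showed nothing near the clamp disturbed.

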